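Put the porcelain jars back in the shade rack in order

TASK

Put the four loose porcelain jars back in the shade rack, one in each of the four empty compartments, so that the whole row of six runs in order of lid shade, from the palest jar already standing at one end to the darkest at the other. Keep the jars upright, set them down on the compartment floors rather than dropping them, and leave the two end jars standing in their compartments.

Things in the scene. Friction and masses are not known exactly. Their poses are not given: they have to be found in the camera images.
- jar_ivory_c (a point): Loose jar to be moved, lid pale ivory-cream (second palest). Upright round jar, 38 mm diameter over its whole height, 60 mm tall, 60 to 130 g: white pot with a screw lid (top 20 mm) and a narrow band in the shade colour. This point is the jar's centre, 30 mm above its underside and 30 mm below the lid's top; z is the jar's axis, up. Starts standing on the bench on the robot's side of the rack.
- jar_tan_c (a point): Loose jar to be moved, lid golden tan (third palest). Same size, make and centre point as the ivory jar. Starts standing on the bench on the robot's side of the rack.
- jar_russet_c (a point): Loose jar to be moved, lid russet (reddish mid-brown) (third darkest). Same size, make and centre point as the ivory jar. Starts standing on the bench on the robot's side of the rack.
- jar_brown_c (a point): Loose jar to be moved, lid dark chocolate brown (second darkest). Same size, make and centre point as the ivory jar. Starts standing on the bench on the robot's side of the rack.
- jar_white_c (a point): Jar, lid near-white (palest of all six); same size, make and centre point as the ivory jar. It already stands in the compartment at one end of the rack (which end varies) and stays there.
- jar_black_c (a point): Jar, lid almost black (darkest of all six); same size, make and centre point as the ivory jar. It already stands in the compartment at one end of the rack (which end varies) and stays there.
- cell_a: Empty compartment, 62 by 62 mm inside, dark rubber floor; walls 4 mm thick, tops 5.5 mm above that floor and 10 mm above the bench. Origin: centre of the compartment, 1.5 mm below the floor's top (the floor's top is 4.5 mm above the bench). y runs along the row, x across it, z up. Row along +y: end jar, a, b, c, d, end jar.
- cell_b: Empty compartment, same size and axes as a, next to it on the +y side. All belong to the rack: a low fixed wooden tray 70 mm deep and 400 mm long with six compartments in a straight row at 66 mm pitch.
- cell_c: Empty compartment, same size and axes as a; lies between b and d.
- cell_d: Empty compartment, same size and axes as a; lies between c and the end compartment on the +y side.
There are look-alikes about, which are no part of the job. What is shaped like the part that bears jar_ivory_c but blue or green is not meant.

How it is judged:
By the outcome, as a careful person would: the job done as asked, in the order asked, and still so for the second after the job is handed in, with the robot touching nothing.
It also fails if it takes over 102 s, if anything falls off the work surface, if the arm or the gripper's body presses on something with over 40 N, if the wrist force passes 120 N, or if a joint passes its speed limit or range.

ROBOT

A 6-joint arm with a two-finger parallel gripper is mounted at the origin on the work surface. World frame = base frame: x ahead of the robot, y to its left, z up, the work surface at z = 0. Lengths are in mm, angles in rad, forces in N, time in s.
With the tool pointing down it reaches from about 325 to 775 mm from the base axis. Payload 5.5 kg.
Tool frame: the origin (TCP) lies at the very end of the fingers, on their centre line; the grasp point (between the pads) lies ctrl.tcp_to_grasp behind it (ctrl.tcp_to_grasp is the distance from the TCP to the grasp point, in mm); z points along the fingers, x is the direction in which the jaws open and shut, and the axes are right-handed (so a half turn about z gives the same grasp; the last joint's range is limited). The gripper opens to 85 mm and grips with 20 to 120 N. Pads are 22 mm wide; open, the fingers measure 114 mm over their backs; the gripper's body (76 mm by 85 mm) begins 54 mm behind the grasp point. The pads swing forward as they close: fully open they stand 13 mm farther back than shut.
Start: joints at [-1.173, 0.091, 1.231, -0, 1.82, -0.057], TCP at [263.571, -539.024, 231.275] pointing down, gripper open.
Joint ranges: [-2.87, 2.87], [-0.86, 2.18], [0.17, 2.46], [-1.51, 4.65], [0.06, 2.69], [-2.65, 2.65]. Speed limits (rad/s): [2.57, 2.57, 3.01, 3.14, 3.14, 3.14].

INTERFACE

Orientations are given as [roll, pitch, yaw] about the fixed x, y, z axes, in that order (R = Rz(yaw) Ry(pitch) Rx(roll)).
In Python, from plant import ctrl gives the robot as it stands.
- The arm moves only by the shell command python3 -m inch 'ROWS' [OPENING]. ROWS is JSON, a list of rows, each a list of 6 numbers: the shift along the tool's x, y, z scaled (see below), then the turn, a rotation vector about the tool's x, y, z scaled (see below). In form: [[tx, ty, tz, rx, ry, rz], ...]. A call has 1 to 8 rows; each row shifts and turns the commanded pose from where the row before left it, along the tool's axes as they then stand; what a row does not reach is not made up. The controller multiplies each number of a shift by 200 mm and each number of a turn by 30 degrees. A row lasts 1/12 s, in which the tool goes at most 41.7 mm and 7.16 degrees, less where a joint would pass 70% of its speed; a pose out of reach is approached as far as the arm can. A call with a number of a shift or a turn outside -1 to 1 is refused whole. A call with a gripper value outside its range is refused whole. OPENING is the gripper's target within -1 to 1 (fully open at 1, half-way at 0, shut at -1), set as the call begins (- or left out, the last holds). The fingers move at their own pace and stop on an object; the grip force is fixed at half the most. Time passes only in rows, so rows that do not move let the fingers close. It gives the time, the measured TCP pose, the force and the opening at its end, in the units of the state.
- ctrl.state(): the state, without advancing time (a new reading comes with each control period).
- ctrl.camera(name): name is "scene" or "top" or "wrist"; returns a dict with "img" (384x512x3 uint8, red, green, blue), "fx", "fy", "cx", "cy" (pixels), "k1" (the pictures are not rectified: a ray, as slopes to the right and down, at radius r is drawn at 1 + k1 r^2 times it, then the intrinsics apply), "extrinsics" (4x4, takes a point from camera to world coordinates); the wrist camera has in their place "T_tool_cam" (4x4, takes a point from camera to tool coordinates, whose origin is the TCP and whose axes are the tool frame's). Camera axes: x right, y down, z forward; pixel columns grow to the right and rows downward; lengths in mm; the calibration is good to about 2 mm. A picture is of the moment at which its call begins: read the wrist's pose just before it. There is no depth.
- ctrl.finish_job(): hands the job in, once; it reports no verdict.
Trained networks look in the newest picture that a camera, given by its name, has taken for a name from the list of things; names that differ only in an ending like _2 or _b are one class to them, and where a whole thing is asked for, a point or a joint stands for the part that bears it (a point fixed in the world has none). Each returns a list of dicts, best first, with "p" (0 to 1); they miss things now and then, are a little off and sometimes report something else, mostly with a low value. They report only what shows in the picture. A call takes as long as a camera call. They do not tell look-alikes from the thing itself.
- ctrl.spot_in(camera, label): "box" ([left, top, right, bottom] in pixels, round what is visible of it).
- ctrl.mark_of(camera, label): "uv" ([column, row] in pixels: a listed point, or the origin of a listed thing).
The state is a dict: "time_s": time; "joint_positions": joint angles; "qvel": joint speeds; "joint_torque": joint torques, N m; "tool_pos": TCP position; "ee_rot": TCP orientation; "ft_force": force on the tool from outside, world axes, zero at the start; "moment": the same for the moment, N m; "gripper_width": finger opening in mm.
Only numpy, scipy, OpenCV 4.12 (cv2) and the standard library are available. Lean on these libraries where they do the work, as an engineer would, in place of code of your own. Each camera call takes 0.05 s, during which the arm holds its last target.

## Working session

There is one attempt and no reset: what is moved stays moved. The work goes in short steps, Python scripts to look and compute and a shell command to move; the robot and the scene stay as the last step left them, time stands still between calls to the robot, and variables do not carry over. Pictures are saved under pics/ and viewed, and the job is handed in when it is done.

```bash
ls; mkdir -p pics; python3 - <<'E'
from plant import ctrl
import cv2
s=ctrl.state();print(s['time_s'],s['tool_pos'],s['ee_rot'],s['gripper_width'],ctrl.tcp_to_grasp)
for n in['scene','top']:
    c=ctrl.camera(n);cv2.imwrite(f'pics/{n}0.png',c['img'][:,:,::-1])
    print(n,c['fx'],c['fy'],c['cx'],c['cy'],c['k1'],c['extrinsics'])
    for l in['jar_ivory_c','jar_tan_c','jar_russet_c','jar_brown_c','jar_white_c','jar_black_c','cell_a','cell_b','cell_c','cell_d']:
        print(l,[([round(v) for v in d['uv']],round(d['p'],2)) for d in ctrl.mark_of(n,l)][:4])
print(ctrl.state()['time_s'])
E
```

```text
pics
0.0 [ 263.42367929 -538.75922347  230.13229756] [-3.14148168e+00  1.97790468e-03 -1.11606658e+00] 85.34297178123173 18.700000000000003
scene 349.0317486633989 349.0317486633989 260.4481725873749 195.90175270378631 -0.07655043905041138 [[ 7.13585084e-01  5.87720516e-01 -3.81288505e-01  8.16694162e+02]
 [ 7.00510715e-01 -6.05585657e-01  3.77558937e-01 -2.88597177e+02]
 [-9.00371603e-03 -5.36517109e-01 -8.43841410e-01  7.27356313e+02]
 [ 0.00000000e+00  0.00000000e+00  0.00000000e+00  1.00000000e+00]]
jar_ivory_c [([258, 129], 0.81), ([329, 124], 0.63), ([300, 131], 0.54)]
jar_tan_c [([137, 258], 0.64)]
jar_russet_c [([278, 154], 0.87), ([332, 218], 0.66)]
jar_brown_c [([246, 190], 0.6)]
jar_white_c [([350, 186], 0.85)]
jar_black_c [([256, 300], 0.56)]
cell_a [([312, 237], 0.96), ([280, 279], 0.85), ([296, 254], 0.56), ([331, 217], 0.56)]
cell_b [([312, 237], 0.96), ([280, 279], 0.85), ([296, 254], 0.56), ([331, 217], 0.56)]
cell_c [([312, 237], 0.96), ([280, 279], 0.85), ([296, 254], 0.56), ([331, 217], 0.56)]
cell_d [([312, 237], 0.96), ([280, 279], 0.85), ([296, 254], 0.56), ([3
[... 275 characters left out ...]
84791e-01 -9.86552310e-01  1.23530220e+03]
 [ 0.00000000e+00  0.00000000e+00  0.00000000e+00  1.00000000e+00]]
jar_ivory_c [([136, 261], 0.81), ([136, 223], 0.8), ([187, 274], 0.78), ([166, 238], 0.58)]
jar_tan_c []
jar_russet_c [([206, 236], 0.72)]
jar_brown_c [([255, 227], 0.57)]
jar_white_c [([188, 156], 0.65)]
jar_black_c [([318, 150], 0.52)]
cell_a [([221, 155], 0.93), ([271, 155], 0.8), ([293, 153], 0.62), ([243, 155], 0.57)]
cell_b [([221, 155], 0.93), ([271, 155], 0.8), ([293, 153], 0.62), ([243, 155], 0.57)]
cell_c [([221, 155], 0.93), ([271, 155], 0.8), ([293, 153], 0.62), ([243, 155], 0.57)]
cell_d [([221, 155], 0.93), ([271, 155], 0.8), ([293, 153], 0.62), ([243, 155], 0.57)]
1.1
```

```bash
python3 - <<'E'
import cv2
a=cv2.imread('pics/top0.png');cv2.imwrite('pics/top0c.png',cv2.resize(a[110:310,100:360],None,fx=3,fy=3,interpolation=cv2.INTER_CUBIC))
a=cv2.imread('pics/scene0.png');cv2.imwrite('pics/scene0c.png',cv2.resize(a[90:330,110:390],None,fx=2.5,fy=2.5,interpolation=cv2.INTER_CUBIC))
E
```

```text
(no output)
```

View pics/top0c.png

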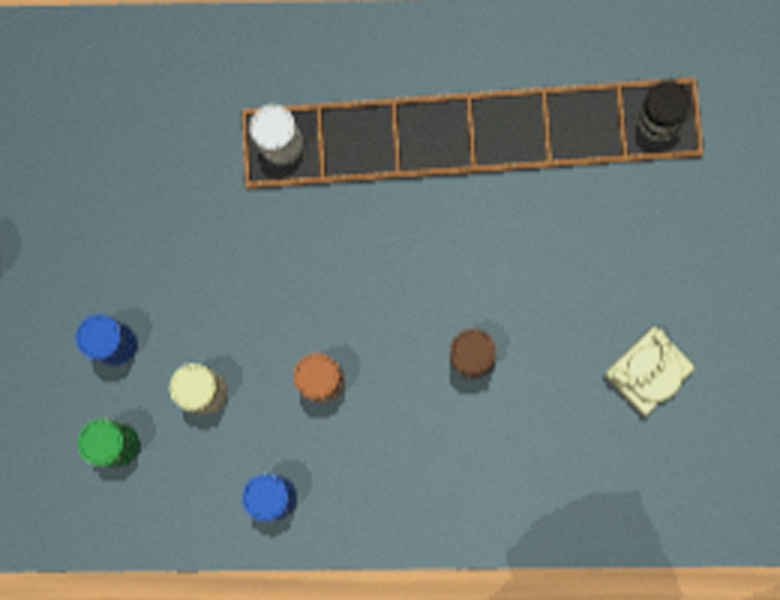

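View pics/scene0c.png

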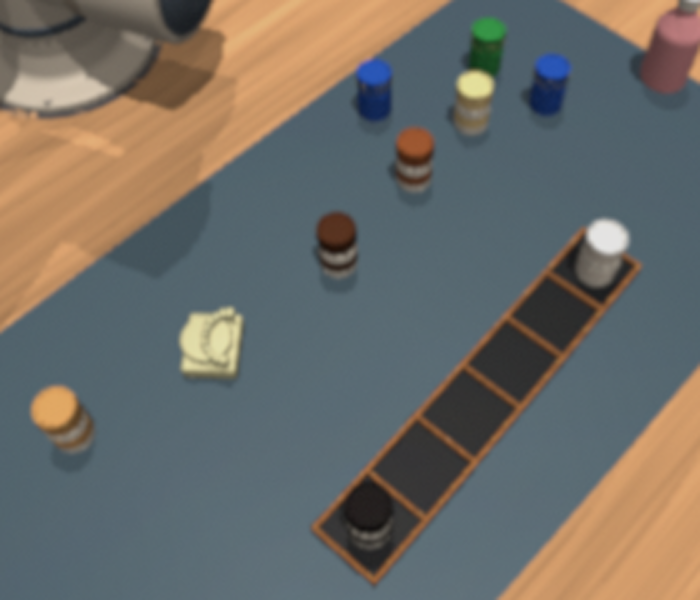

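View pics/top0.png

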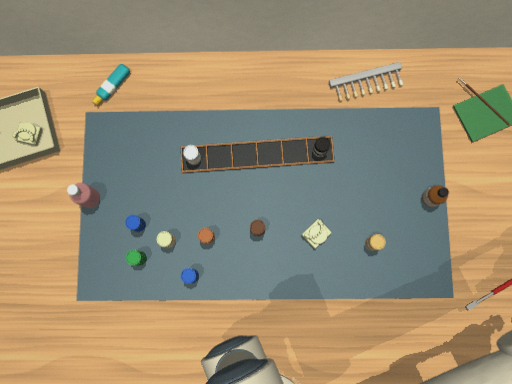

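The loose jars are, in the top picture, ivory (165,240), russet (206,236), brown (257,228) and tan (376,242). The blue jars (135,223) and (190,276) and the green one (136,258) are look-alikes. White stands at the left end of the rack (+y) and black at the right end (-y), so a=brown, b=russet, c=tan and d=ivory. Next I'll locate everything.

```bash
cat > h.py <<'E'
import numpy as np,cv2
TOP=dict(f=481.3318275566146,c=(250.38527563868882,196.97629300098896),k=-0.017775486937888458,E=np.array([[-8.86210295e-03,-9.86657362e-01,1.62569106e-01,3.38181608e+02],[-9.99787850e-01,1.17656605e-02,1.69063656e-02,9.99178692],[-1.85935230e-02,-1.62384791e-01,-9.86552310e-01,1.23530220e+03]]))
SC=dict(f=349.0317486633989,c=(260.4481725873749,195.90175270378631),k=-0.07655043905041138,E=np.array([[7.13585084e-01,5.87720516e-01,-3.81288505e-01,8.16694162e+02],[7.00510715e-01,-6.05585657e-01,3.77558937e-01,-2.88597177e+02],[-9.00371603e-03,-5.36517109e-01,-8.43841410e-01,7.27356313e+02]]))
def px2w(C,u,v,z):
    K=np.array([[C['f'],0,C['c'][0]],[0,C['f'],C['c'][1]],[0,0,1]])
    p=cv2.undistortPoints(np.array([[[u,v]]],float),K,np.array([C['k'],0,0,0]))[0,0]
    d=C['E'][:,:3]@[p[0],p[1],1];o=C['E'][:,3];return (o+d*(z-o[2])/d[2])[:2]
def w2px(C,X):
    R=C['E'][:,:3];p=R.T@(np.array(X,float)-C['E'][:,3]);p=p[:2]/p[2];r=p@p
    return p*(1+C['k']*r)*C['f']+np.array(C['c'])
E
python3 - <<'E'
from h import *
for n,C,J in [('top0',TOP,dict(ivory=(165,239),tan=(376,242),russet=(206,236),brown=(257,228),white=(191,152),black=(321,144))),('scene0',SC,dict(ivory=(299,124),tan=(132,253),russet=(275,147),brown=(244,182),white=(353,185),black=(257,291)))]:
    im=cv2.imread(f'pics/{n}.png').astype(float); im=cv2.GaussianBlur(im,(3,3),0)
    for k,(u,v) in J.items():
        lo=im[v-1:v+2,u-1:u+2].mean((0,1)); 
        y,x=np.mgrid[v-12:v+13,u-12:u+13]
        m=(np.abs(im[v-12:v+13,u-12:u+13]-lo).max(2)<28).astype(np.uint8)
        _,L=cv2.connectedComponents(m,connectivity=4);m=L==L[12,12]
        cu,cv=x[m].mean(),y[m].mean()
        print(n,k,m.sum(),round(cu,1),round(cv,1),px2w(C,cu,cv,60).round(1), lo.round())
# rack corners from crop px /3+offset
for q in [(245,109),(694,79),(702,156),(248,187)]:
    print('corner',px2w(TOP,q[0]/3+100,q[1]/3+110,10).round(1))
for q in [(588,229),(640,266),(374,582),(314,526)]:
    print('scorner',px2w(SC,q[0]/2.5+110,q[1]/2.5+90,10).round(1))
E
```

```text
top0 ivory 148 163.6 238.5 [431.3 243.7] [173. 228. 224.]
top0 tan 145 377.3 241.5 [ 418.6 -277.3] [116. 193. 223.]
top0 russet 148 204.8 234.8 [439.3 142.5] [ 76. 121. 187.]
top0 brown 173 257.0 226.6 [458.1  14.7] [ 61.  84. 119.]
top0 white 128 190.4 151.9 [648.9 180.3] [228. 228. 224.]
top0 black 395 319.8 147.3 [ 656.3 -145.4] [44. 47. 49.]
scene0 ivory 78 299.6 123.5 [431.3 241.8] [155. 223. 227.]
scene0 tan 172 131.2 252.5 [ 419.6 -277.7] [100. 168. 225.]
scene0 russet 109 275.6 146.3 [439.6 141. ] [ 49.  87. 157.]
scene0 brown 152 243.9 181.3 [459.2  11.9] [32. 51. 88.]
scene0 white 125 352.5 184.3 [646.1 181.7] [226. 227. 228.]
scene0 black 404 257.0 294.0 [ 667.8 -155. ] [30. 31. 36.]
corner [677.5 210.9]
corner [ 699.1 -183.2]
corner [ 629.8 -187.6]
corner [607.4 207.2]
scorner [615.2 210.6]
scorner [678.6 210.9]
scorner [ 701.5 -182.9]
scorner [ 634.5 -185.3]
```

```bash
python3 -m inch '[[0,0,0.05,0,0,-0.23],[0,0,0.05,0,0,-0.23],[0,0,0.05,0,0,-0.23],[0,0,0.05,0,0,-0.23],[0,0,0.05,0,0,-0.23],[0,0,0.05,0,0,-0.23],[0,0,0.05,0,0,-0.23],[0,0,0.05,0,0,-0.23]]' 1; python3 -m inch '[[0,0,0.05,0,0,-0.23],[0,0,0.05,0,0,-0.17],[0,0,0,0,0,0]]'
```

```text
time_s: 1.77
tool_pos: [263.6, -539.0, 150.8]
ee_rot: [-3.142, -0.0, -0.147]
ft_force: [-0.0, -0.4, -0.5]
gripper_width: 85.2
time_s: 2.02
tool_pos: [263.2, -538.0, 128.6]
ee_rot: [-3.138, 0.001, 0.06]
ft_force: [-0.1, 0.1, -0.6]
gripper_width: 85.5
```

```bash
cat > go.py <<'E'
import sys,numpy as np
from plant import ctrl
from scipy.spatial.transform import Rotation as R
s=ctrl.state();R0=R.from_euler('xyz',s['ee_rot']).as_matrix()
t=np.array([float(a) for a in sys.argv[1:4]])
d=R0.T@(t-s['tool_pos'])/200
Rd=R.from_euler('xyz',[np.pi,0,0.057]).as_matrix()
rv=R.from_matrix(R0.T@Rd).as_rotvec(degrees=True)/30
print('t',round(s['time_s'],2),'tcp',s['tool_pos'].round(1),'F',np.round(s['ft_force'],1),'w',round(s['gripper_width'],1),'units',d.round(3),'rows>=',round(np.linalg.norm(d)*200/40,1),'turn',rv.round(3))
E
python3 go.py 419 -277.5 130
```

```text
t 2.02 tcp [ 263.2 -538.   128.6] F [-0.1  0.1 -0.6] w 85.5 units [ 0.856 -1.254 -0.003] rows>= 7.6 turn [-0.007  0.003  0.006]
```

```bash
python3 -m inch '[[0.107,-0.157,0,0,0,0],[0.107,-0.157,0,0,0,0],[0.107,-0.157,0,0,0,0],[0.107,-0.157,0,0,0,0],[0.107,-0.157,0,0,0,0],[0.107,-0.157,0,0,0,0],[0.107,-0.157,0,0,0,0],[0.107,-0.157,0,0,0,0]]';python3 -m inch '[[0,0,0,0,0,0],[0,0,0,0,0,0]]'; python3 go.py 419 -277.5 23; python3 - <<'E'
from plant import ctrl
import cv2
c=ctrl.camera('wrist');cv2.imwrite('pics/w1.png',c['img'][:,:,::-1]);print(c['fx'],c['cx'],c['cy'],c['k1'],c['T_tool_cam'])
E
```

```text
time_s: 2.68
tool_pos: [421.0, -277.0, 132.3]
ee_rot: [3.141, -0.001, 0.053]
ft_force: [1.5, 0.0, -0.6]
gripper_width: 85.5
time_s: 2.85
tool_pos: [421.3, -277.1, 132.2]
ee_rot: [3.141, -0.001, 0.058]
ft_force: [0.3, -0.6, 0.5]
gripper_width: 85.7
t 2.85 tcp [ 421.3 -277.1  132.2] F [ 0.3 -0.6  0.5] w 85.7 units [-0.012  0.001  0.546] rows>= 2.7 turn [ 0.002 -0.002  0.002]
314.0422048293261 256.56111855874127 188.0149878619551 -0.0650425338349544 [[ 9.99999728e-01  7.29883732e-04 -1.09976148e-04 -1.19048719e-01]
 [-6.69915063e-04  9.60017825e-01  2.79938078e-01 -7.04668234e+01]
 [ 3.09901312e-04 -2.79937928e-01  9.60018052e-01 -1.42157249e+02]
 [ 0.00000000e+00  0.00000000e+00  0.00000000e+00  1.00000000e+00]]
```

View pics/w1.png

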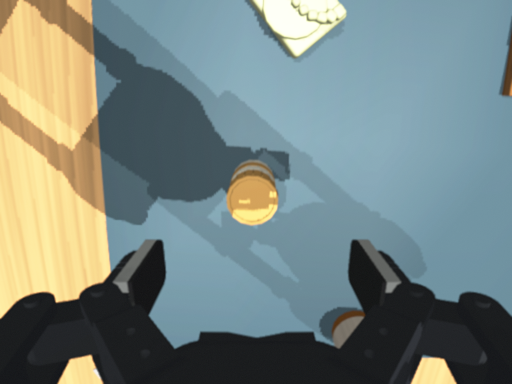

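The tan jar's lid is at (252,200) in the wrist view, within about 3 mm of the predicted position. The clay figure at (300,20) and the bottle at (348,325) are clear of the fingers. Going down to grip.

```bash
python3 -m inch '[[-0.015,0.005,0.14,0,0,0],[0,0,0.14,0,0,0],[0,0,0.14,0,0,0],[0,0,0.08,0,0,0],[0,0,0.046,0,0,0],[0,0,0,0,0,0],[0,0,0,0,0,0]]'; python3 -m inch '[[0,0,0,0,0,0],[0,0,0,0,0,0],[0,0,0,0,0,0],[0,0,0,0,0,0],[0,0,0,0,0,0],[0,0,0,0,0,0],[0,0,0,0,0,0],[0,0,0,0,0,0]]' -1;python3 -m inch '[[0,0,0,0,0,0],[0,0,0,0,0,0],[0,0,0,0,0,0],[0,0,0,0,0,0]]'; python3 go.py 419 -277.5 130
```

```text
time_s: 3.48
tool_pos: [417.0, -280.7, 22.6]
ee_rot: [3.141, -0.0, 0.055]
ft_force: [0.8, -0.5, 0.3]
gripper_width: 85.3
time_s: 4.15
tool_pos: [417.9, -280.1, 23.3]
ee_rot: [3.14, -0.002, 0.057]
ft_force: [0.2, -0.5, 6.3]
gripper_width: 36.8
time_s: 4.48
tool_pos: [417.9, -280.1, 23.3]
ee_rot: [3.14, -0.002, 0.057]
ft_force: [-0.6, 0.7, 5.6]
gripper_width: 37.0
t 4.48 tcp [ 417.9 -280.1   23.3] F [-0.6  0.7  5.6] w 37.0 units [ 0.007 -0.012 -0.533] rows>= 2.7 turn [ 0.003 -0.003 -0.   ]
```

```bash
python3 -m inch '[[0,0,-0.05,0,0,0],[0,0,-0.15,0,0,0],[0,0,-0.15,0,0,0],[0,0,-0.15,0,0,0],[0,0,0,0,0,0]]';  python3 go.py 653 45.4 123
```

```text
time_s: 4.9
tool_pos: [419.4, -281.2, 129.6]
ee_rot: [3.135, -0.008, 0.057]
ft_force: [0.8, -0.9, 0.7]
gripper_width: 36.8
t 4.9 tcp [ 419.4 -281.2  129.6] F [ 0.8 -0.9  0.7] w 36.8 units [ 1.259 -1.564  0.032] rows>= 10.0 turn [ 0.013 -0.015 -0.   ]
```

```bash
python3 -m inch '[[0.06,-0.075,0,0,0,0],[0.114,-0.142,0,0,0,0],[0.114,-0.142,0,0,0,0],[0.114,-0.142,0,0,0,0],[0.114,-0.142,0,0,0,0],[0.114,-0.142,0,0,0,0],[0.114,-0.142,0,0,0,0],[0.114,-0.142,0,0,0,0]]'; python3 -m inch '[[0.114,-0.142,0,0,0,0],[0.114,-0.142,0,0,0,0],[0.114,-0.142,0,0,0,0],[0.06,-0.072,0,0,0,0],[0,0,0,0,0,0],[0,0,0,0,0,0]]';  python3 go.py 653 45.4 123; python3 - <<'E'
from plant import ctrl
import cv2
c=ctrl.camera('wrist');cv2.imwrite('pics/w2.png',c['img'][:,:,::-1])
E
python3 go.py 653 45.4 28
```

```text
time_s: 5.57
tool_pos: [576.9, -54.7, 121.7]
ee_rot: [-3.141, 0.001, 0.057]
ft_force: [0.8, -0.4, -1.6]
gripper_width: 36.4
time_s: 6.07
tool_pos: [650.8, 48.5, 121.0]
ee_rot: [3.141, 0.002, 0.059]
ft_force: [0.4, -0.6, -0.6]
gripper_width: 36.8
t 6.07 tcp [650.8  48.5 121. ] F [ 0.4 -0.6 -0.6] w 36.8 units [ 0.01   0.016 -0.01 ] rows>= 0.1 turn [0.001 0.004 0.004]
t 6.12 tcp [650.5  47.4 121.3] F [-0.4 -0.5 -1.3] w 36.5 units [0.013 0.011 0.466] rows>= 2.3 turn [0.001 0.004 0.001]
```

View pics/w2.png

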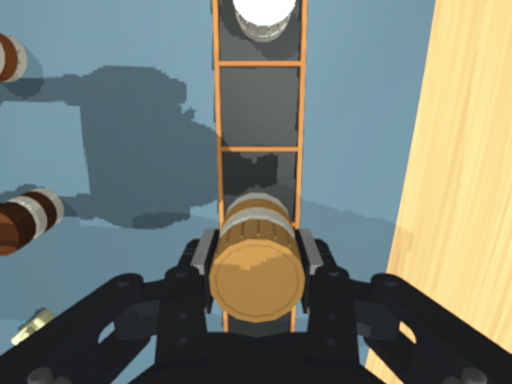

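Tan jar held upright over cell c. The c/d wall is at row 149 and the rack edges at columns 219 and 302, so I need about +3 mm in tool x and y. Lowering it.

```bash
python3 -m inch '[[0.015,0.016,0.1,0,0,0],[0,0,0.14,0,0,0],[0,0,0.12,0,0,0],[0,0,0.06,0,0,0],[0,0,0.02,0,0,0],[0,0,0,0,0,0],[0,0,0,0,0,0],[0,0,0,0,0,0]]';  python3 go.py 653 45.4 28
```

```text
time_s: 6.78
tool_pos: [655.4, 44.3, 36.6]
ee_rot: [3.141, -0.004, 0.057]
ft_force: [-0.2, -0.6, -1.2]
gripper_width: 37.0
t 6.78 tcp [655.4  44.3  36.6] F [-0.2 -0.6 -1.2] w 37.0 units [-0.012 -0.006  0.043] rows>= 0.2 turn [ 0.    -0.007 -0.001]
```

```bash
for i in 1; do python3 -m inch '[[0,0,0.015,0,0,0],[0,0,0,0,0,0],[0,0,0,0,0,0]]' | grep -E 'pos|force'; python3 -m inch '[[0,0,0.01,0,0,0],[0,0,0,0,0,0],[0,0,0,0,0,0]]'| grep -E 'pos|force'; done
```

```text
tool_pos: [654.5, 44.6, 31.6]
ft_force: [-0.3, -0.2, -2.0]
tool_pos: [654.1, 44.6, 28.9]
ft_force: [-0.7, 0.2, -1.3]
```

```bash
python3 -m inch '[[0,0,0.005,0,0,0],[0,0,0,0,0,0],[0,0,0,0,0,0]]' | grep -E 'pos|force'
```

```text
tool_pos: [654.2, 44.5, 28.0]
ft_force: [-0.5, 0.1, -0.5]
```

```bash
python3 -m inch '[[0,0,0.004,0,0,0],[0,0,0,0,0,0],[0,0,0,0,0,0]]' | grep -E 'pos|force'
```

```text
tool_pos: [654.3, 44.5, 27.9]
ft_force: [-1.9, 0.1, 3.9]
```

Touched down with +4 N. Releasing and retreating.

```bash
python3 -m inch '[[0,0,0,0,0,0],[0,0,0,0,0,0],[0,0,0,0,0,0],[0,0,0,0,0,0],[0,0,0,0,0,0],[0,0,0,0,0,0],[0,0,0,0,0,0],[0,0,0,0,0,0]]' 1; python3 -m inch '[[0,0,-0.05,0,0,0],[0,0,-0.15,0,0,0],[0,0,-0.15,0,0,0],[0,0,-0.15,0,0,0],[0,0,0,0,0,0]]'; python3 go.py 458.6 13.3 128; python3 - <<'E'
from plant import ctrl
import cv2
c=ctrl.camera('wrist');cv2.imwrite('pics/w3.png',c['img'][:,:,::-1])
E
```

```text
time_s: 8.45
tool_pos: [654.2, 44.5, 27.2]
ee_rot: [-3.142, 0.0, 0.057]
ft_force: [0.0, -0.4, 0.6]
gripper_width: 85.4
time_s: 8.87
tool_pos: [657.3, 44.6, 137.1]
ee_rot: [3.141, -0.013, 0.057]
ft_force: [0.7, -0.2, 1.6]
gripper_width: 85.5
t 8.87 tcp [657.3  44.6 137.1] F [ 0.7 -0.2  1.6] w 85.5 units [-1.001  0.1    0.032] rows>= 5.0 turn [ 0.001 -0.025 -0.   ]
```

View pics/w3.png

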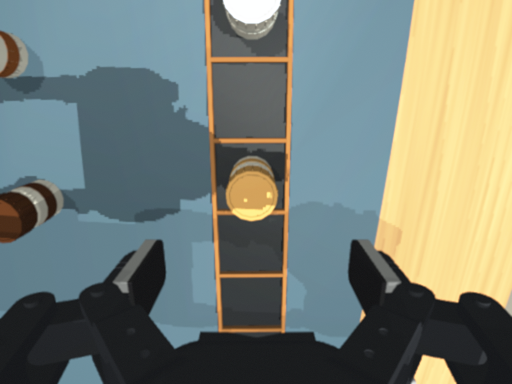

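Tan stands upright in cell c at (251,190). Next is brown.

```bash
python3 -m inch '[[-0.14,0.014,0,0,0,0],[-0.14,0.014,0,0,0,0],[-0.14,0.014,0,0,0,0],[-0.14,0.014,0,0,0,0],[-0.14,0.014,0,0,0,0],[-0.14,0.014,0,0,0,0],[-0.14,0.014,0,0,0,0],[0,0,0,0,0,0]]'; python3 -m inch '[[0,0,0,0,0,0],[0,0,0,0,0,0]]'; python3 go.py 458.6 13.3 23; python3 - <<'E'
from plant import ctrl
import cv2
c=ctrl.camera('wrist');cv2.imwrite('pics/w4.png',c['img'][:,:,::-1])
E
```

```text
time_s: 9.58
tool_pos: [455.7, 13.4, 126.4]
ee_rot: [3.142, 0.003, 0.056]
ft_force: [-0.6, 0.7, -0.1]
gripper_width: 85.7
time_s: 9.75
tool_pos: [460.1, 13.8, 127.4]
ee_rot: [-3.142, -0.001, 0.057]
ft_force: [0.5, -0.3, -0.1]
gripper_width: 85.2
t 9.75 tcp [460.1  13.8 127.4] F [ 0.5 -0.3 -0.1] w 85.2 units [-0.008  0.002  0.522] rows>= 2.6 turn [-0.    -0.002 -0.001]
```

View pics/w4.png

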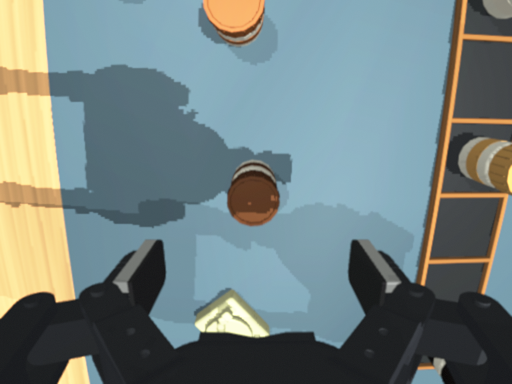

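Brown's lid is at (253,199), between the fingers. Gripping it.

```bash
python3 -m inch '[[-0.01,0.004,0.13,0,0,0],[0,0,0.13,0,0,0],[0,0,0.13,0,0,0],[0,0,0.08,0,0,0],[0,0,0.05,0,0,0],[0,0,0,0,0,0],[0,0,0,0,0,0],[0,0,0,0,0,0]]'; python3 -m inch '[[0,0,0,0,0,0],[0,0,0,0,0,0],[0,0,0,0,0,0],[0,0,0,0,0,0],[0,0,0,0,0,0],[0,0,0,0,0,0],[0,0,0,0,0,0],[0,0,0,0,0,0]]' -1;python3 -m inch '[[0,0,0,0,0,0],[0,0,0,0,0,0],[0,0,0,0,0,0]]'; python3 -m inch '[[0,0,-0.05,0,0,0],[0,0,-0.15,0,0,0],[0,0,-0.15,0,0,0],[0,0,-0.15,0,0,0],[0,0,0,0,0,0],[0,0,0,0,0,0],[0,0,0,0,0,0]]'; python3 go.py 660.6 -86.3 123
```

```text
time_s: 10.47
tool_pos: [458.9, 12.9, 24.7]
ee_rot: [3.141, -0.002, 0.057]
ft_force: [0.1, 0.9, 0.7]
gripper_width: 85.6
time_s: 11.13
tool_pos: [458.2, 12.9, 24.1]
ee_rot: [3.141, -0.001, 0.057]
ft_force: [-0.5, 0.2, 5.6]
gripper_width: 36.8
time_s: 11.38
tool_pos: [458.2, 12.9, 24.1]
ee_rot: [3.141, -0.001, 0.057]
ft_force: [-0.1, 0.2, 5.6]
gripper_width: 36.8
time_s: 11.97
tool_pos: [457.3, 12.9, 122.5]
ee_rot: [-3.141, 0.001, 0.057]
ft_force: [-1.0, 0.8, -2.4]
gripper_width: 36.6
t 11.97 tcp [457.3  12.9 122.5] F [-1.   0.8 -2.4] w 36.6 units [ 0.987  0.553 -0.004] rows>= 5.7 turn [-0.     0.002 -0.   ]
```

```bash
python3 -m inch '[[0.123,0.069,0,0,0,0],[0.123,0.069,0,0,0,0],[0.123,0.069,0,0,0,0],[0.123,0.069,0,0,0,0],[0.123,0.069,0,0,0,0],[0.123,0.069,0,0,0,0],[0.123,0.069,0,0,0,0],[0.123,0.069,0,0,0,0]]'; python3 -m inch '[[0,0,0,0,0,0],[0,0,0,0,0,0],[0,0,0,0,0,0]]'; python3 go.py 660.6 -86.3 35; python3 - <<'E'
from plant import ctrl
import cv2
c=ctrl.camera('wrist');cv2.imwrite('pics/w5.png',c['img'][:,:,::-1])
E
```

```text
time_s: 12.63
tool_pos: [660.4, -86.6, 120.1]
ee_rot: [-3.14, 0.005, 0.057]
ft_force: [0.7, 1.2, -0.7]
gripper_width: 36.7
time_s: 12.88
tool_pos: [659.3, -85.8, 121.0]
ee_rot: [-3.14, 0.004, 0.057]
ft_force: [-0.1, 0.2, -0.5]
gripper_width: 36.7
t 12.88 tcp [659.3 -85.8 121. ] F [-0.1  0.2 -0.5] w 36.7 units [0.008 0.003 0.43 ] rows>= 2.2 turn [-0.002  0.008 -0.   ]
```

View pics/w5.png

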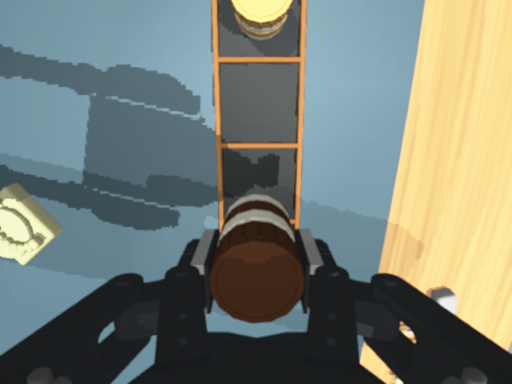

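Brown is over cell a: the a/b wall at row 146 is about 32 mm ahead, as expected. Lowering it.

```bash
python3 -m inch '[[0.011,0.002,0.1,0,0,0],[0,0,0.14,0,0,0],[0,0,0.12,0,0,0],[0,0,0.06,0,0,0],[0,0,0.015,0,0,0],[0,0,0,0,0,0],[0,0,0,0,0,0],[0,0,0,0,0,0]]' | grep -E 'pos|force';  python3 -m inch '[[0,0,0.01,0,0,0],[0,0,0,0,0,0],[0,0,0,0,0,0]]' | grep -E 'pos|force'
```

```text
tool_pos: [663.9, -86.5, 39.0]
ft_force: [-0.3, 0.8, -0.3]
tool_pos: [663.0, -86.5, 34.9]
ft_force: [0.6, 0.4, -1.2]
```

```bash
python3 -m inch '[[0,0,0.01,0,0,0],[0,0,0.01,0,0,0],[0,0,0,0,0,0],[0,0,0,0,0,0],[0,0,0,0,0,0]]' | grep -E 'pos|force'
```

```text
tool_pos: [662.6, -86.4, 30.1]
ft_force: [-0.2, -0.1, -0.9]
```

```bash
python3 -m inch '[[0,0,0.005,0,0,0],[0,0,0,0,0,0],[0,0,0,0,0,0],[0,0,0,0,0,0]]' | grep -E 'pos|force'
```

```text
tool_pos: [662.7, -86.4, 29.3]
ft_force: [0.4, -0.1, -1.5]
```

```bash
python3 -m inch '[[0,0,0.005,0,0,0],[0,0,0,0,0,0],[0,0,0,0,0,0],[0,0,0,0,0,0]]' | grep -E 'pos|force'
```

```text
tool_pos: [662.9, -86.5, 28.7]
ft_force: [-1.2, -0.5, 1.2]
```

```bash
python3 -m inch '[[0,0,0.002,0,0,0],[0,0,0,0,0,0],[0,0,0,0,0,0]]' | grep -E 'pos|force'; python3 -m inch '[[0,0,0,0,0,0],[0,0,0,0,0,0],[0,0,0,0,0,0],[0,0,0,0,0,0],[0,0,0,0,0,0],[0,0,0,0,0,0],[0,0,0,0,0,0],[0,0,0,0,0,0]]' 1; python3 -m inch '[[0,0,-0.05,0,0,0],[0,0,-0.15,0,0,0],[0,0,-0.15,0,0,0],[0,0,-0.15,0,0,0],[0,0,0,0,0,0],[0,0,0,0,0,0],[0,0,0,0,0,0],[0,0,0,0,0,0]]'; python3 go.py 439.4 141.8 128; python3 - <<'E'
from plant import ctrl
import cv2
c=ctrl.camera('wrist');cv2.imwrite('pics/w6.png',c['img'][:,:,::-1])
E
```

```text
tool_pos: [662.9, -86.4, 28.7]
ft_force: [-2.3, 0.0, 4.9]
time_s: 15.85
tool_pos: [662.7, -86.4, 27.8]
ee_rot: [-3.142, -0.0, 0.057]
ft_force: [0.1, -0.4, -0.4]
gripper_width: 85.6
time_s: 16.52
tool_pos: [662.0, -86.3, 126.3]
ee_rot: [-3.141, 0.002, 0.057]
ft_force: [-1.3, 0.0, -1.3]
gripper_width: 85.4
t 16.52 tcp [662.  -86.3 126.3] F [-1.3  0.  -1.3] w 85.4 units [-1.046 -1.202 -0.005] rows>= 8.0 turn [-0.001  0.005 -0.   ]
```

View pics/w6.png

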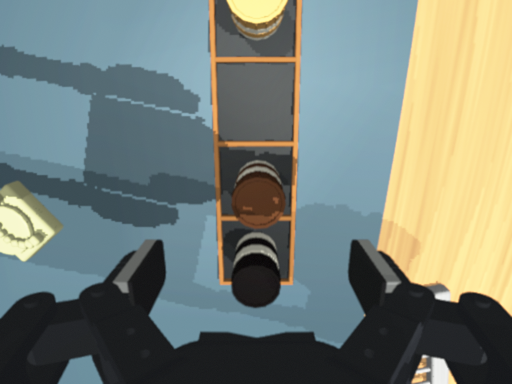

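Brown stands in cell a beside black. Next is russet.

```bash
python3 -m inch '[[-0.105,-0.12,0,0,0,0],[-0.105,-0.12,0,0,0,0],[-0.105,-0.12,0,0,0,0],[-0.105,-0.12,0,0,0,0],[-0.105,-0.12,0,0,0,0],[-0.105,-0.12,0,0,0,0],[-0.105,-0.12,0,0,0,0],[-0.105,-0.12,0,0,0,0]]'; python3 -m inch '[[-0.105,-0.12,0,0,0,0],[-0.105,-0.12,0,0,0,0],[0,0,0,0,0,0],[0,0,0,0,0,0],[0,0,0,0,0,0]]'; python3 go.py 439.4 141.8 23.5; python3 - <<'E'
from plant import ctrl
import cv2
c=ctrl.camera('wrist');cv2.imwrite('pics/w7.png',c['img'][:,:,::-1])
E
```

```text
time_s: 17.23
tool_pos: [482.1, 96.5, 126.4]
ee_rot: [3.142, 0.003, 0.057]
ft_force: [0.8, 0.2, -0.1]
gripper_width: 85.5
time_s: 17.65
tool_pos: [439.3, 141.0, 127.1]
ee_rot: [3.141, 0.001, 0.057]
ft_force: [-0.1, 0.4, -0.1]
gripper_width: 85.2
t 17.65 tcp [439.3 141.  127.1] F [-0.1  0.4 -0.1] w 85.2 units [ 0.001 -0.004  0.518] rows>= 2.6 turn [0.001 0.002 0.001]
```

View pics/w7.png

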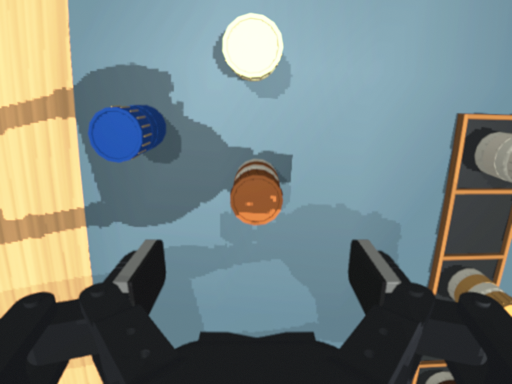

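Russet's lid is centred at (256,199). The blue look-alike at (118,133) is clear of the fingers.

```bash
python3 -m inch '[[0.001,0.002,0.13,0,0,0],[0,0,0.13,0,0,0],[0,0,0.13,0,0,0],[0,0,0.08,0,0,0],[0,0,0.048,0,0,0],[0,0,0,0,0,0],[0,0,0,0,0,0],[0,0,0,0,0,0]]'; python3 -m inch '[[0,0,0,0,0,0],[0,0,0,0,0,0],[0,0,0,0,0,0],[0,0,0,0,0,0],[0,0,0,0,0,0],[0,0,0,0,0,0],[0,0,0,0,0,0],[0,0,0,0,0,0]]' -1;python3 -m inch '[[0,0,0,0,0,0],[0,0,0,0,0,0],[0,0,0,0,0,0]]'; python3 -m inch '[[0,0,-0.05,0,0,0],[0,0,-0.15,0,0,0],[0,0,-0.15,0,0,0],[0,0,-0.15,0,0,0],[0,0,0,0,0,0],[0,0,0,0,0,0],[0,0,0,0,0,0]]'; python3 go.py 657.9 -20.7 123
```

```text
time_s: 18.37
tool_pos: [440.7, 140.8, 25.7]
ee_rot: [-3.141, -0.002, 0.056]
ft_force: [-0.4, 0.4, -0.2]
gripper_width: 85.3
time_s: 19.03
tool_pos: [440.1, 141.1, 25.1]
ee_rot: [-3.141, -0.001, 0.057]
ft_force: [0.9, 0.2, 4.7]
gripper_width: 36.6
time_s: 19.28
tool_pos: [440.1, 141.1, 25.1]
ee_rot: [-3.141, -0.001, 0.057]
ft_force: [-0.1, 0.2, 5.4]
gripper_width: 36.7
time_s: 19.87
tool_pos: [439.2, 140.8, 123.6]
ee_rot: [3.141, 0.001, 0.057]
ft_force: [-0.4, -0.3, -1.5]
gripper_width: 36.7
t 19.87 tcp [439.2 140.8 123.6] F [-0.4 -0.3 -1.5] w 36.7 units [1.046 0.868 0.002] rows>= 6.8 turn [ 0.     0.002 -0.   ]
```

```bash
python3 -m inch '[[0.131,0.108,0,0,0,0],[0.131,0.109,0,0,0,0],[0.131,0.108,0,0,0,0],[0.131,0.109,0,0,0,0],[0.131,0.108,0,0,0,0],[0.131,0.109,0,0,0,0],[0.131,0.108,0,0,0,0],[0.131,0.109,0,0,0,0]]'; python3 -m inch '[[0,0,0,0,0,0],[0,0,0,0,0,0],[0,0,0,0,0,0],[0,0,0,0,0,0]]'; python3 go.py 657.9 -20.7 35; python3 - <<'E'
from plant import ctrl
import cv2
c=ctrl.camera('wrist');cv2.imwrite('pics/w8.png',c['img'][:,:,::-1])
E
```

```text
time_s: 20.53
tool_pos: [658.7, -21.6, 121.2]
ee_rot: [-3.141, 0.005, 0.057]
ft_force: [1.0, 0.4, -0.1]
gripper_width: 37.2
time_s: 20.87
tool_pos: [657.8, -19.7, 123.6]
ee_rot: [-3.141, 0.002, 0.058]
ft_force: [-0.2, 0.2, -0.4]
gripper_width: 36.7
t 20.87 tcp [657.8 -19.7 123.6] F [-0.2  0.2 -0.4] w 36.7 units [0.001 0.005 0.443] rows>= 2.2 turn [-0.001  0.003  0.001]
```

View pics/w8.png

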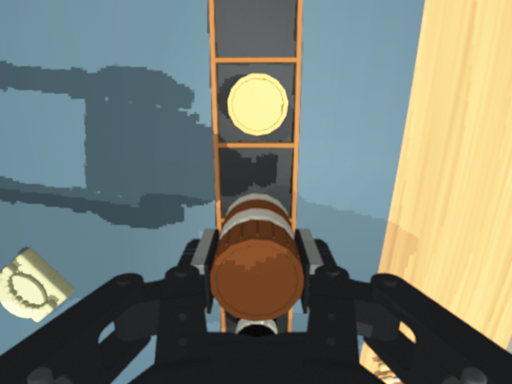

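Russet is over cell b (b/c wall at row 145, rack centred on column 257). Lowering it.

```bash
python3 -m inch '[[0,0.004,0.1,0,0,0],[0,0,0.14,0,0,0],[0,0,0.12,0,0,0],[0,0,0.06,0,0,0],[0,0,0.02,0,0,0],[0,0,0,0,0,0],[0,0,0,0,0,0],[0,0,0,0,0,0]]' | grep -E 'pos|force';  python3 -m inch '[[0,0,0.01,0,0,0],[0,0,0.01,0,0,0],[0,0,0,0,0,0],[0,0,0,0,0,0],[0,0,0,0,0,0],[0,0,0,0,0,0]]' | grep -E 'pos|force'
```

```text
tool_pos: [660.0, -21.3, 38.8]
ft_force: [-0.4, 0.4, 0.0]
tool_pos: [658.8, -21.3, 32.3]
ft_force: [-0.3, 1.6, -0.9]
```

```bash
python3 -m inch '[[0,0,0.008,0,0,0],[0,0,0,0,0,0],[0,0,0,0,0,0],[0,0,0,0,0,0]]' | grep -E 'pos|force'
```

```text
tool_pos: [658.7, -21.3, 30.6]
ft_force: [0.3, 0.6, -1.3]
```

```bash
python3 -m inch '[[0,0,0.004,0,0,0],[0,0,0,0,0,0],[0,0,0,0,0,0],[0,0,0,0,0,0]]' | grep -E 'pos|force'
```

```text
tool_pos: [658.8, -21.3, 29.9]
ft_force: [0.8, -0.0, -0.7]
```

```bash
python3 -m inch '[[0,0,0.004,0,0,0],[0,0,0,0,0,0],[0,0,0,0,0,0],[0,0,0,0,0,0]]' | grep -E 'pos|force'
```

```text
tool_pos: [658.9, -21.3, 29.7]
ft_force: [-1.0, 0.4, 3.6]
```

```bash
python3 -m inch '[[0,0,0,0,0,0],[0,0,0,0,0,0],[0,0,0,0,0,0],[0,0,0,0,0,0],[0,0,0,0,0,0],[0,0,0,0,0,0],[0,0,0,0,0,0],[0,0,0,0,0,0]]' 1; python3 -m inch '[[0,0,-0.05,0,0,0],[0,0,-0.15,0,0,0],[0,0,-0.15,0,0,0],[0,0,-0.15,0,0,0],[0,0,0,0,0,0],[0,0,0,0,0,0],[0,0,0,0,0,0],[0,0,0,0,0,0]]'; python3 go.py 431.3 242.7 128; python3 - <<'E'
from plant import ctrl
import cv2
c=ctrl.camera('wrist');cv2.imwrite('pics/w9.png',c['img'][:,:,::-1])
E
```

```text
time_s: 23.75
tool_pos: [658.8, -21.3, 29.1]
ee_rot: [-3.142, -0.0, 0.057]
ft_force: [0.0, 0.0, -0.1]
gripper_width: 85.4
time_s: 24.42
tool_pos: [658.1, -21.2, 127.5]
ee_rot: [-3.141, 0.003, 0.057]
ft_force: [0.1, -1.1, -1.2]
gripper_width: 85.6
t 24.42 tcp [658.1 -21.2 127.5] F [ 0.1 -1.1 -1.2] w 85.6 units [-1.057e+00 -1.382e+00  1.000e-03] rows>= 8.7 turn [-0.001  0.005 -0.   ]
```

View pics/w9.png

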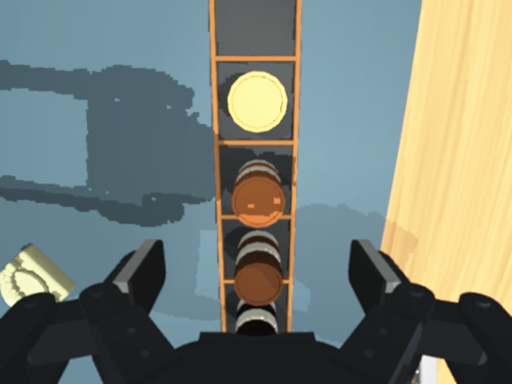

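Russet stands in cell b. Next is ivory.

```bash
python3 -m inch '[[-0.106,-0.138,0,0,0,0],[-0.106,-0.138,0,0,0,0],[-0.106,-0.138,0,0,0,0],[-0.106,-0.138,0,0,0,0],[-0.106,-0.138,0,0,0,0],[-0.106,-0.138,0,0,0,0],[-0.106,-0.138,0,0,0,0],[-0.106,-0.138,0,0,0,0]]'; python3 -m inch '[[-0.106,-0.138,0,0,0,0],[-0.106,-0.138,0,0,0,0],[0,0,0,0,0,0],[0,0,0,0,0,0],[0,0,0,0,0,0]]'; python3 go.py 431.3 242.7 23.5; python3 - <<'E'
from plant import ctrl
import cv2
c=ctrl.camera('wrist');cv2.imwrite('pics/w10.png',c['img'][:,:,::-1])
E
```

```text
time_s: 25.13
tool_pos: [475.0, 190.3, 127.6]
ee_rot: [3.141, 0.002, 0.057]
ft_force: [0.6, 0.4, 0.5]
gripper_width: 85.0
time_s: 25.55
tool_pos: [431.3, 241.8, 128.2]
ee_rot: [3.141, 0.001, 0.058]
ft_force: [-0.6, 0.1, 0.2]
gripper_width: 85.6
t 25.55 tcp [431.3 241.8 128.2] F [-0.6  0.1  0.2] w 85.6 units [ 0.001 -0.005  0.524] rows>= 2.6 turn [0.002 0.002 0.001]
```

View pics/w10.png

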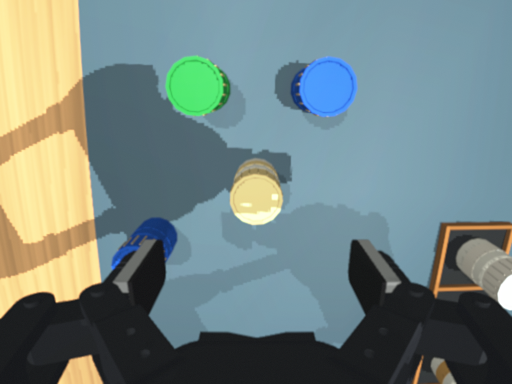

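Ivory's lid is at (256,198). The nearest look-alike, blue at (150,245), is about 94 mm away in x and 57 mm in y, so it's clear. Gripping ivory.

```bash
python3 -m inch '[[0.001,0.002,0.13,0,0,0],[0,0,0.13,0,0,0],[0,0,0.13,0,0,0],[0,0,0.08,0,0,0],[0,0,0.055,0,0,0],[0,0,0,0,0,0],[0,0,0,0,0,0],[0,0,0,0,0,0]]'; python3 -m inch '[[0,0,0,0,0,0],[0,0,0,0,0,0],[0,0,0,0,0,0],[0,0,0,0,0,0],[0,0,0,0,0,0],[0,0,0,0,0,0],[0,0,0,0,0,0],[0,0,0,0,0,0]]' -1;python3 -m inch '[[0,0,0,0,0,0],[0,0,0,0,0,0],[0,0,0,0,0,0]]'; python3 -m inch '[[0,0,-0.05,0,0,0],[0,0,-0.15,0,0,0],[0,0,-0.15,0,0,0],[0,0,-0.15,0,0,0],[0,0,0,0,0,0],[0,0,0,0,0,0],[0,0,0,0,0,0]]'; python3 go.py 650.4 111 123
```

```text
time_s: 26.27
tool_pos: [432.8, 241.8, 25.5]
ee_rot: [-3.141, -0.002, 0.056]
ft_force: [0.7, 0.4, 0.3]
gripper_width: 85.7
time_s: 26.93
tool_pos: [432.1, 242.1, 25.0]
ee_rot: [-3.141, -0.001, 0.057]
ft_force: [0.2, 0.0, 5.2]
gripper_width: 36.8
time_s: 27.18
tool_pos: [432.1, 242.1, 25.0]
ee_rot: [-3.141, -0.001, 0.057]
ft_force: [0.0, 0.4, 5.3]
gripper_width: 36.7
time_s: 27.77
tool_pos: [431.3, 241.6, 123.3]
ee_rot: [3.141, 0.001, 0.057]
ft_force: [-0.4, -0.0, -1.0]
gripper_width: 36.7
t 27.77 tcp [431.3 241.6 123.3] F [-0.4 -0.  -1. ] w 36.7 units [1.057e+00 7.140e-01 1.000e-03] rows>= 6.4 turn [ 0.001  0.002 -0.   ]
```

```bash
python3 -m inch '[[0.132,0.089,0,0,0,0],[0.132,0.089,0,0,0,0],[0.132,0.089,0,0,0,0],[0.132,0.089,0,0,0,0],[0.132,0.089,0,0,0,0],[0.132,0.089,0,0,0,0],[0.132,0.089,0,0,0,0],[0.132,0.089,0,0,0,0]]'; python3 -m inch '[[0,0,0,0,0,0],[0,0,0,0,0,0],[0,0,0,0,0,0],[0,0,0,0,0,0]]'; python3 go.py 650.4 111 35; python3 - <<'E'
from plant import ctrl
import cv2
c=ctrl.camera('wrist');cv2.imwrite('pics/w11.png',c['img'][:,:,::-1])
E
```

```text
time_s: 28.43
tool_pos: [650.6, 110.5, 121.0]
ee_rot: [3.141, 0.005, 0.057]
ft_force: [0.2, 0.3, -0.2]
gripper_width: 36.9
time_s: 28.77
tool_pos: [649.5, 112.3, 123.2]
ee_rot: [-3.141, 0.002, 0.058]
ft_force: [0.3, 0.4, -0.5]
gripper_width: 36.8
t 28.77 tcp [649.5 112.3 123.2] F [ 0.3  0.4 -0.5] w 36.8 units [0.005 0.007 0.441] rows>= 2.2 turn [-0.     0.004  0.001]
```

View pics/w11.png

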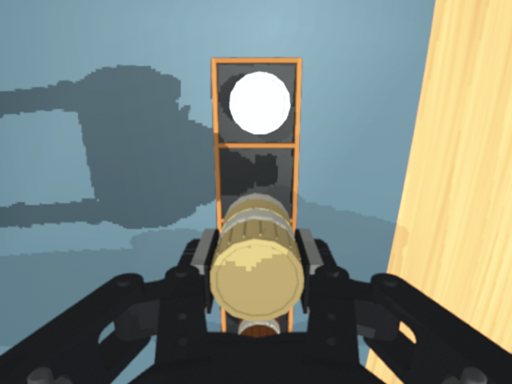

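Ivory is over cell d (wall to the white jar at row 145, rack centred on column 257). Lowering it.

```bash
python3 -m inch '[[0.002,0.005,0.1,0,0,0],[0,0,0.14,0,0,0],[0,0,0.12,0,0,0],[0,0,0.06,0,0,0],[0,0,0.02,0,0,0],[0,0,0,0,0,0],[0,0,0,0,0,0],[0,0,0,0,0,0]]' | grep -E 'pos|force';  python3 -m inch '[[0,0,0.01,0,0,0],[0,0,0.01,0,0,0],[0,0,0.006,0,0,0],[0,0,0,0,0,0],[0,0,0,0,0,0],[0,0,0,0,0,0],[0,0,0,0,0,0]]' | grep -E 'pos|force'
```

```text
tool_pos: [652.2, 110.9, 38.7]
ft_force: [0.5, 0.1, -1.1]
tool_pos: [651.1, 110.6, 30.9]
ft_force: [-0.3, -0.7, -0.4]
```

```bash
python3 -m inch '[[0,0,0.004,0,0,0],[0,0,0,0,0,0],[0,0,0,0,0,0],[0,0,0,0,0,0]]' | grep -E 'pos|force'
```

```text
tool_pos: [651.0, 110.7, 30.0]
ft_force: [-0.2, 0.3, -0.5]
```

```bash
python3 -m inch '[[0,0,0.003,0,0,0],[0,0,0,0,0,0],[0,0,0,0,0,0],[0,0,0,0,0,0]]' | grep -E 'pos|force'
```

```text
tool_pos: [651.2, 110.7, 29.6]
ft_force: [0.5, -0.6, 0.0]
```

```bash
python3 -m inch '[[0,0,0.003,0,0,0],[0,0,0,0,0,0],[0,0,0,0,0,0],[0,0,0,0,0,0]]' | grep -E 'pos|force'
```

```text
tool_pos: [651.2, 110.6, 29.5]
ft_force: [-2.4, -0.7, 4.6]
```

Touched down. Releasing, then backing well clear.

```bash
python3 -m inch '[[0,0,0,0,0,0],[0,0,0,0,0,0],[0,0,0,0,0,0],[0,0,0,0,0,0],[0,0,0,0,0,0],[0,0,0,0,0,0],[0,0,0,0,0,0],[0,0,0,0,0,0]]' 1; python3 -m inch '[[0,0,-0.05,0,0,0],[0,0,-0.15,0,0,0],[0,0,-0.15,0,0,0],[0,0,-0.15,0,0,0],[0,0,-0.15,0,0,0],[0,0,0,0,0,0],[0,0,0,0,0,0]]'; python3 -m inch '[[-0.15,0,0,0,0,0],[-0.15,0,0,0,0,0],[-0.15,0,0,0,0,0],[-0.15,0,0,0,0,0],[-0.15,0,0,0,0,0],[-0.15,0,0,0,0,0],[0,0,0,0,0,0],[0,0,0,0,0,0]]'; python3 - <<'E'
from plant import ctrl
import cv2,numpy as np
a=ctrl.camera('top')['img'][:,:,::-1];b=ctrl.camera('scene')['img'][:,:,::-1]
cv2.imwrite('pics/t2.png',a);cv2.imwrite('pics/s2.png',b)
A=cv2.resize(a[120:190,160:360],None,fx=3.5,fy=3.5,interpolation=cv2.INTER_CUBIC)
B=cv2.resize(b[150:340,220:390],None,fx=1.8,fy=1.8,interpolation=cv2.INTER_CUBIC)
o=np.zeros((A.shape[0]+B.shape[0],max(A.shape[1],B.shape[1]),3),np.uint8);o[:A.shape[0],:A.shape[1]]=A;o[A.shape[0]:,:B.shape[1]]=B
cv2.imwrite('pics/f2.png',o);print(o.shape)
E
```

```text
time_s: 31.73
tool_pos: [651.1, 110.7, 28.8]
ee_rot: [3.142, 0.0, 0.057]
ft_force: [-0.2, 0.1, 0.3]
gripper_width: 84.9
time_s: 32.32
tool_pos: [652.4, 110.8, 163.3]
ee_rot: [-3.141, -0.007, 0.057]
ft_force: [0.9, -0.7, -1.4]
gripper_width: 85.6
time_s: 32.98
tool_pos: [470.1, 100.4, 158.1]
ee_rot: [3.142, 0.001, 0.057]
ft_force: [-0.2, -0.1, -0.4]
gripper_width: 85.4
(587, 700, 3)
```

View pics/f2.png

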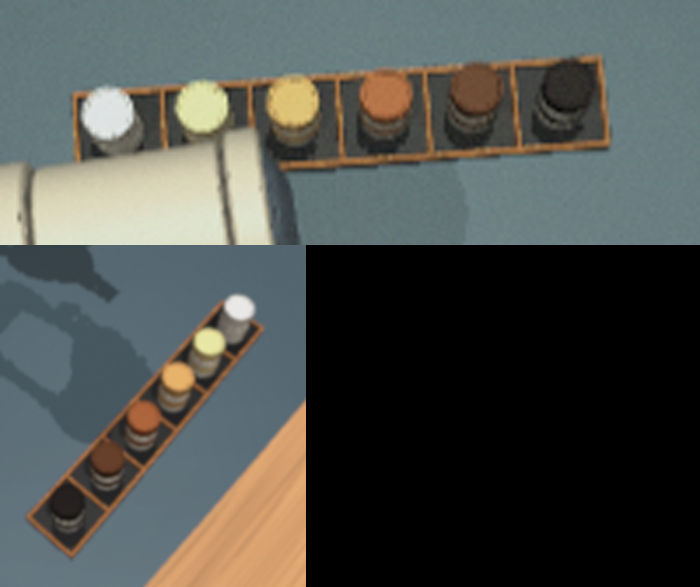

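All six stand upright, one to a compartment, running white, ivory, tan, russet, brown, black. The arm is clear, so I'm handing in.

```bash
python3 -c "
from plant import ctrl
ctrl.finish_job();print(ctrl.state()['time_s'])"
```

```text
the job is handed in; nothing more can be done
the job is handed in; nothing more can be done
```

The four loose jars are back in the rack and the job is handed in, at about 33 s of the 102 s allowed. Brown is in cell a, russet in b, tan in c and ivory in d, so with the end jars the row runs black to white along +y.

- **Setting down:** Each jar was gripped across the row and lowered in small steps until the force reading showed 4–5 N of contact, then released. The blue and green look-alikes were left alone.
- **Last checks:** The last top and scene pictures showed all six jars upright, one per compartment and in order of shade, with the end jars still in place. In the top picture the arm hid the lower part of the white, ivory and tan compartments, but the scene picture showed them fully. The gripper was open and clear.
- **Failures and disagreements:** None of the checks failed. The only disagreements were a few mm between position readings taken right after fast moves and the settled ones, so I set jars down by force instead.

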